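# Set the gap gauge to its index mark with the thumbwheel

### The job

Roll the knurled thumbwheel of the gap gauge with a fingertip, pressing lightly on its top, until the moving jaw has closed so far that the pointer on the jaw stands exactly opposite the blade of the index clip; then take the finger away. Move the jaw only by the wheel: do not touch the jaw, do not grip the wheel, pick nothing up, and leave the glassware beside the gauge where it stands.

Things in the scene. Friction and masses are not known exactly. Their poses are not given: they have to be found in the camera images.
- gauge: Gap gauge: aluminium base plate 200 x 74 mm, fixed on the worktop. Origin: centre of its underside. x: closing direction of the moving jaw; z up; y: to the long side with the index bar, roughly towards the robot. Along x: wheel at -58 mm in a grey housing (x -97 to -19, y -23 to 23, top z 60 mm), moving jaw, fixed jaw (x 70 to 95, top z 58 mm). Index bar along x at y 33, top z 44 mm.
- wheel: Knurled steel thumbwheel, 70 mm diameter, 17 mm wide. Origin: its centre, 47 mm above the gauge's underside; it turns about the gauge's y axis. Rolling its top in the gauge's +x closes the jaw: the jaw goes the way the wheel's top goes, 6 mm per rad of turn, so about 1 mm per 6 mm of rim. Turns both ways, needs 1 to 2 N at the rim, stays where it is left.
- yoke: Sprung carrier of the wheel and of the jaw's guide rods. Origin: wheel centre. Pressed on the wheel it dips straight down, jaw and pointer with it: it starts to sink at about 2 N, then takes 1.5 N per mm, to a stop 5 mm down, and comes up again when released. Pressing 2 to 5 mm down gives enough friction to roll the wheel without slip.
- wheel_top (a point): Highest point of the wheel's rim, 82 mm above the underside of the gauge when not pressed. 22 mm of the wheel stand out above the housing, so a fingertip has about 20 mm along x to either side of this point for one stroke; longer turns take several strokes.
- jaw: Moving jaw, not to be touched: aluminium block on two guide rods, about 28 mm along x, 44 mm along y, top z 58 mm with a dark pointer on it. Slides 32 mm in all along the gauge's x; its origin is at gauge x 13.5 mm when fully open.
- jaw_tip (a point): Tip of the jaw's pointer (a 2.5 mm wide dark finger on top of the jaw, reaching out towards the index bar), 60 mm above the underside of the gauge. It moves with the jaw.
- mark_tip (a point): Tip of the index clip's blade: 2.5 mm wide, as high as the jaw's pointer, facing it tip to tip. The clip, a dark saddle with a small screw on the index bar, is fixed; its axes are parallel to the gauge's. Set means jaw_tip and mark_tip have the same position along the gauge's x; the pointer starts 8 to 24 mm short of it, on the wheel side.
- vial_a: Glass vial with a blue cap, 20 mm diameter, 54 mm tall, standing loose beyond the fixed-jaw end of the gauge. Origin: centre of its underside.
- weighing_bottle: Open glass weighing bottle, 35 mm diameter, 36 mm tall, standing loose beyond the wheel end of the gauge. Origin: centre of its underside.
- beaker: Small glass beaker, 43 mm diameter, 56 mm tall, standing loose beyond the vial. Origin: centre of its underside.

How it is judged:
By the outcome, as a careful person would: the job done as asked, in the order asked, and still so for the second after the job is handed in, with the robot touching nothing.
It also fails if it takes over 58 s, if anything falls off the work surface, if the arm or the gripper's body presses on something with over 40 N, if the wrist force passes 120 N, or if a joint passes its speed limit or range.

### The arm

A 6-joint arm with a two-finger parallel gripper is mounted at the origin on a cart in front of the work surface, level with it; the furniture and walls round the work are solid. World frame = base frame: x ahead of the robot, y to its left, z up, the work surface at z = 0. Lengths are in mm, angles in rad, forces in N, time in s.
With the tool pointing down it reaches from about 350 to 975 mm from the base axis. Payload 7.1 kg.
Tool frame: the origin (TCP) lies at the very end of the fingers, on their centre line; the grasp point (between the pads) lies 19 mm behind it; x points along the fingers, y is the direction in which the jaws open and shut, and the axes are right-handed (so a half turn about x gives the same grasp; the last joint's range is limited). The gripper opens to 88 mm and grips with 3 to 60 N. Pads are 20 mm wide; open, the fingers measure 115 mm over their backs; the gripper's body (75 mm by 178 mm) begins 61 mm behind the grasp point.
Start: joints at [-1.285, 0.423, 1.63, -0, 1.089, -0.019], TCP at [187.582, -596.169, 186.975] pointing down, gripper open.
Joint ranges: [-3, 3], [-0.9, 2.11], [0.09, 2.58], [-1.31, 4.45], [0.11, 2.69], [-2.54, 2.54]. Speed limits (rad/s): [2.39, 2.39, 3.01, 3.14, 3.14, 3.14].

### API

Orientations are given as a rotation vector (axis times angle).
In Python, from workcell import ctrl gives the robot as it stands. The module is installed in compiled form; this text tells all that it offers.
- The arm moves only by the tool carry_out, never from a script. Its argument "commands" is a list of rows, each a list of 6 numbers: the shift along the tool's x, y, z in m, then the turn, a rotation vector about the tool's x, y, z in degrees. In form: [[tx, ty, tz, rx, ry, rz], ...]. A call has 1 to 8 rows; each row shifts and turns the pose as measured when the row begins, along the tool's axes as they then stand; what a row does not reach is not made up. A row lasts 1/8 s, in which the tool goes at most 62.5 mm and 10.7 degrees, less where a joint would pass 70% of its speed; a pose out of reach is approached as far as the arm can. A call with a gripper value outside its range is refused whole. "grip" is the closure, from 0 (fully open) to 1 (shut), set as the call begins (left out, the last holds). The fingers move at their own pace and stop on an object; the grip force is fixed at half the most. Time passes only in rows, so rows that do not move let the fingers close. It gives the time, the measured TCP pose, the force and the opening at its end, in the units of the state.
- ctrl.get_obs(): the state, without advancing time (a new reading comes with each control period).
- ctrl.get_image(name): name is "side" or "top" or "wrist"; returns a dict with "pixels" (480x640x3 uint8, blue, green, red), "intrinsics" (3x3 intrinsics, pixels), "dist_coeffs" ([k1, k2, p1, p2, k3] as OpenCV has them; the pictures are not rectified), "rvec" (rotation vector, rad) and "tvec" (3), from world to camera coordinates, as OpenCV has them. Camera axes: x right, y down, z forward; pixel columns grow to the right and rows downward; lengths in mm; the calibration is good to about 2 mm. A picture is of the moment at which its call begins. There is no depth.
- ctrl.close_job(): hands the job in, once; it reports no verdict.
The state is a dict: "t": time; "qpos": joint angles; "qvel": joint speeds; "joint_torque": joint torques, N m; "ee_pos": TCP position; "orientation": TCP orientation; "ft_force": force on the tool from outside, world axes, zero at the start; "moment": the same for the moment, N m; "width": finger opening in mm.
Only numpy, scipy, OpenCV 4.12 (cv2) and the standard library are available. Lean on these libraries where they do the work, as an engineer would, in place of code of your own. Each camera call takes 0.05 s, during which the arm holds its last target. There are 200 camera calls.

## Working session

There is one attempt and no reset: what is moved stays moved. The work goes in short steps, Python scripts to look and compute and a tool call to move; the robot and the scene stay as the last step left them, time stands still between calls to the robot, and variables do not carry over. Pictures are saved under pics/ and viewed, about 8 in all and at most 12, crops included, and the job is handed in when it is done.

Besides the shell and the picture viewer there is one more tool, called after "Request:" as name(argument=value, ...), one argument or row to a line, values as JSON. carry_out: Moves the arm, as the interface text tells. Its arguments: {"type":"object","properties":{"commands":{"type":"array"},"grip":{"type":"number"}},"required":["commands"]}

```bash
mkdir -p pics; cat > h.py <<'E'
import numpy as np, cv2
from workcell import ctrl
def shot(n):
    im=ctrl.get_image(n); return im
def ray(im,uv):
    K=np.array(im["intrinsics"],float);d=np.array(im["dist_coeffs"],float)
    p=cv2.undistortPoints(np.array(uv,float).reshape(-1,1,2),K,d).reshape(-1,2)
    R=cv2.Rodrigues(np.array(im["rvec"],float))[0];t=np.array(im["tvec"],float).ravel()
    return -R.T@t, np.c_[p,np.ones(len(p))]@R
def plane(im,uv,z):
    o,D=ray(im,uv); return o+D*((z-o[2])/D[:,2])[:,None]
def proj(im,X):
    return cv2.projectPoints(np.array(X,float).reshape(-1,3),np.array(im["rvec"],float),np.array(im["tvec"],float),np.array(im["intrinsics"],float),np.array(im["dist_coeffs"],float))[0].reshape(-1,2)
E
python3 - <<'E'
from h import *
for n in("top","side"):
    im=shot(n);cv2.imwrite(f"pics/{n}0.png",im["pixels"])
    o,_=ray(im,[[320,240]]);print(n,o.round())
o=ctrl.get_obs();print({k:np.round(v,3) for k,v in o.items()})
E
```

```text
top [401. 237. 926.]
side [607. 992. 441.]
{'t': np.float64(0.1), 'qpos': array([-1.285,  0.424,  1.631,  0.   ,  1.089, -0.019]), 'qvel': array([-0.   ,  0.   , -0.003, -0.001,  0.001, -0.   ]), 'joint_torque': array([ 0.0000e+00, -5.4561e+01, -2.7432e+01,  6.4000e-02,  1.9000e-02,
       -0.0000e+00]), 'ee_pos': array([ 187.447, -595.673,  186.303]), 'orientation': array([ 2.058,  0.317, -2.058]), 'ft_force': array([-0.245,  0.159, -0.293]), 'moment': array([-0.052,  0.034,  0.018]), 'width': np.float64(87.855)}
```

View pics/top0.png

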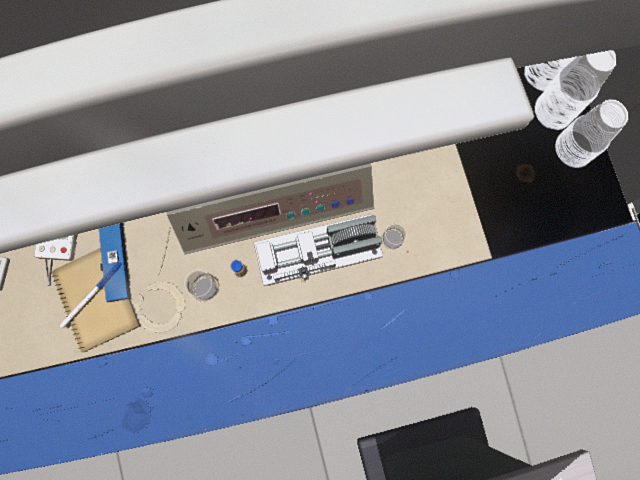

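View pics/side0.png

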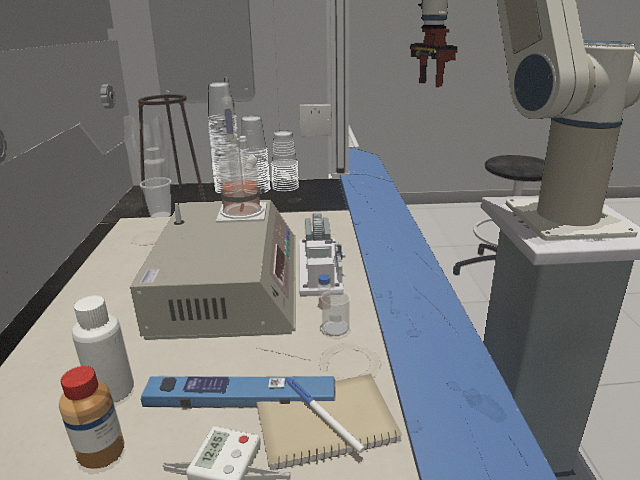

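The top view shows the gauge at about (255–384, 216–287), with the wheel on the right near (352,235), the jaw near (300,250) and the clip near (304,272). The instrument stands directly behind the gauge, and a hood sash hangs above and behind it.

```bash
python3 - <<'E'
from h import *
im=shot("top")
P=im["pixels"]
c=P[200:300,220:420];c=cv2.resize(c,None,fx=4,fy=4,interpolation=cv2.INTER_CUBIC);cv2.imwrite("pics/crop1.png",c)
print("base corners",plane(im,[[255,240],[263,287],[384,258],[376,216]],8).round(1))
print("wheel",plane(im,[[352,235]],70).round(1))
print("instr",plane(im,[[185,253],[372,205]],0).round(), plane(im,[[168,213],[372,165]],130).round())
print("edge front", plane(im,[[0,378],[640,222]],0).round())
print("sash(z?)",[plane(im,[[0,250],[532,133]],z).round() for z in(200,400)])
s=shot("side")
print(proj(s,[[400,237,z] for z in (0,200,400)]))
E
```

```text
base corners [[620.9 289.2   8. ]
 [541.5 293.6   8. ]
 [540.3  90.2   8. ]
 [612.3  84.3   8. ]]
wheel [[577.7 138.7  70. ]]
instr [[629. 408.   0.]
 [634.  84.   0.]] [[662. 398. 130.]
 [661.  90. 130.]]
edge front [[ 496.  763.    0.]
 [ 491. -374.    0.]]
sash(z?) [array([[ 646.,  625.,  200.],
       [ 632., -130.,  200.]]), array([[579., 518., 400.],
       [568., -29., 400.]])]
[[420.96740165 277.97759382]
 [428.90029002 170.76514404]
 [437.49654859  41.03949523]]
```

View pics/crop1.png

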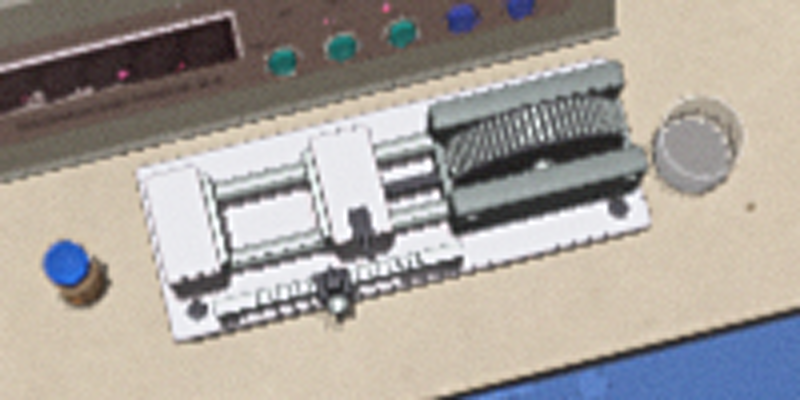

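```bash
cat >> h.py <<'E'
from scipy.spatial.transform import Rotation as Ro
def pose():
    o=ctrl.get_obs(); return np.array(o["ee_pos"]),Ro.from_rotvec(o["orientation"])
def plan(p,R,pt,Rt,n):
    "n rows p,R -> pt,Rt, straight"
    w=(Rt*R.inv()).as_rotvec(); rows=[]
    for i in range(n):
        Ri=Ro.from_rotvec(w*i/n)*R
        rows.append(np.r_[Ri.inv().apply((pt-p)/n)/1000,np.degrees(R.inv().apply(w)/n)])
    rows=np.array(rows)
    for r in rows: print("["+",".join("%g"%v for v in np.r_[r[:3].round(4),r[3:].round(1)])+"],")
def tool(ydir,tilt):
    "tool x down, tilted forward(+x world) by tilt deg, tool y along ydir sign of world y"
    t=np.radians(tilt); x=np.array([np.sin(t),0,-np.cos(t)]); y=np.array([0,ydir,0.]); 
    return Ro.from_matrix(np.c_[x,y,np.cross(x,y)])
E
python3 - <<'E'
from h import *
p,R=pose();print(R.as_matrix().round(3))
im=shot("top")
a=np.array([[362,248],[333,270]])/4+[220,200]
print("tips",plane(im,a,60).round(1))
for s in(1,-1): print(s,np.degrees((tool(s,0)*R.inv()).as_rotvec()).round(1))
w=shot("wrist"); print("cam in tool", R.inv().apply(ray(w,[[320,240]])[0]-p).round(1), R.inv().apply(ray(w,[[320,240]])[1]).round(2))
s=np.sign(1)
A=np.array([300.,-300,190]);B=np.array([430.,60,200])
# radial retract then swing
Rt=tool(1,0) if abs(np.linalg.norm((tool(1,0)*R.inv()).as_rotvec()))<2 else tool(-1,0)
W=[p,np.array([150,-430,200.]),np.array([350,-280,200.]),np.array([420,-30,200.]),np.array([440,110,200.])]
# rotation spread over the middle two legs
tot=(Rt*R.inv()).as_rotvec();Rs=[R,R,Ro.from_rotvec(tot*.5)*R,Rt,Rt]
for i,n in enumerate((4,5,5,3)): print(i);plan(W[i],Rs[i],W[i+1],Rs[i+1],n)
E
```

```text
[[-0.     0.3   -0.954]
 [ 0.001 -0.954 -0.3  ]
 [-1.    -0.001 -0.   ]]
tips [[553.9 210.5  60. ]
 [548.2 223.4  60. ]]
1 [ 0.000e+00 -1.000e-01  1.625e+02]
-1 [ -0.1  -0.  -17.5]
cam in tool [-198.7    0.   -77.3] [[ 0.96 -0.02  0.28]]
0
[-0.0033,-0.0424,-0.0035,0,0,0],
[-0.0033,-0.0424,-0.0035,0,0,0],
[-0.0033,-0.0424,-0.0035,0,0,0],
[-0.0033,-0.0424,-0.0035,0,0,0],
1
[0,-0.0166,-0.0472,1.7,0,0],
[0,-0.018,-0.0466,1.7,0,0],
[0,-0.0195,-0.0461,1.7,0,0],
[0,-0.0208,-0.0454,1.7,0,0],
[0,-0.0222,-0.0448,1.7,0,0],
2
[0,-0.0473,-0.0214,1.7,0,0],
[0,-0.0479,-0.02,1.7,0,0],
[0,-0.0485,-0.0185,1.7,0,0],
[0,-0.0491,-0.017,1.7,0,0],
[0,-0.0496,-0.0155,1.7,0,0],
3
[0,-0.0467,-0.0067,0,0,0],
[0,-0.0467,-0.0067,0,0,0],
[0,-0.0467,-0.0067,0,0,0],
```

Request:
carry_out(
  commands=[
    [-0.003, -0.042, -0.0035, 0, 0, 0],
    [-0.003, -0.042, -0.0035, 0, 0, 0],
    [-0.003, -0.042, -0.0035, 0, 0, 0],
    [-0.003, -0.042, -0.0035, 0, 0, 0],
    [0, -0.017, -0.047, 1.8, 0, 0],
    [0, -0.018, -0.047, 1.8, 0, 0],
    [0, -0.0195, -0.046, 1.8, 0, 0],
    [0, -0.021, -0.045, 1.8, 0, 0],
  ],
  grip=1,
)

```text
t: 1.3
ee_pos: [311.3, -305.8, 199.2]
orientation: [2.134, 0.176, -2.131]
ft_force: [0.7, -0.2, 0.7]
width: 11.5
```

Request:
carry_out(
  commands=[
    [0, -0.022, -0.045, 1.8, 0, 0],
    [0, -0.047, -0.021, 1.7, 0, 0],
    [0, -0.048, -0.02, 1.7, 0, 0],
    [0, -0.0485, -0.0185, 1.7, 0, 0],
    [0, -0.049, -0.017, 1.7, 0, 0],
    [0, -0.05, -0.0155, 1.7, 0, 0],
  ],
)

```text
t: 2.05
ee_pos: [431.9, -19.8, 200.1]
orientation: [-2.222, 0.026, 2.207]
ft_force: [0.1, -0.7, 0.7]
width: 0.4
```

```bash
python3 - <<'E'
from h import *
p,R=pose();o=ctrl.get_obs();print(o["t"],p.round(1),R.as_matrix().round(3),np.round(o["qpos"],2),np.round(o["ft_force"],1),o["width"])
plan(p,R,np.array([480,165,190.]),tool(-1,20),6)
E
```

```text
2.05 [431.9 -19.8 200.1] [[ 0.007 -0.019 -1.   ]
 [-0.005 -1.     0.019]
 [-1.     0.005 -0.007]] [-0.07  0.11  2.03 -0.01  0.99  1.52] [ 0.1 -0.7  0.7] 0.35273665334920307
[0.0016,-0.031,-0.0074,-0.2,3.3,-0.1],
[0.0021,-0.0309,-0.0074,-0.2,3.3,-0.1],
[0.0025,-0.0309,-0.0074,-0.2,3.3,-0.1],
[0.003,-0.0309,-0.0073,-0.2,3.3,-0.1],
[0.0034,-0.0309,-0.0072,-0.2,3.3,-0.1],
[0.0039,-0.0308,-0.0071,-0.2,3.3,-0.1],
```

Request:
carry_out(
  commands=[
    [0.0015, -0.031, -0.0074, -0.2, 3.4, 0],
    [0.002, -0.031, -0.0074, -0.2, 3.4, 0],
    [0.0025, -0.031, -0.0074, -0.2, 3.4, 0],
    [0.003, -0.031, -0.0073, -0.2, 3.4, 0],
    [0.0035, -0.031, -0.0072, -0.2, 3.4, 0],
    [0.004, -0.031, -0.0071, -0.2, 3.4, 0],
    [0, 0, 0, 0, 0, 0],
  ],
)

```text
t: 2.92
ee_pos: [482.0, 175.9, 191.4]
orientation: [2.591, 0.006, -1.76]
ft_force: [-0.8, 0.4, -0.2]
width: 0.4
```

```bash
python3 - <<'E'
from h import *
p,R=pose();print(p.round(1),R.as_matrix().round(3))
w=shot("wrist");cv2.imwrite("pics/w1.png",w["pixels"])
print(proj(w,[[548,223,60],[554,210,60],[578,139,82]]).round())
E
```

```text
[482.  175.9 191.4] [[ 0.369  0.008 -0.929]
 [-0.002 -1.    -0.01 ]
 [-0.93   0.006 -0.369]]
[[277. 203.]
 [291. 197.]
 [369. 166.]]
```

View pics/w1.png

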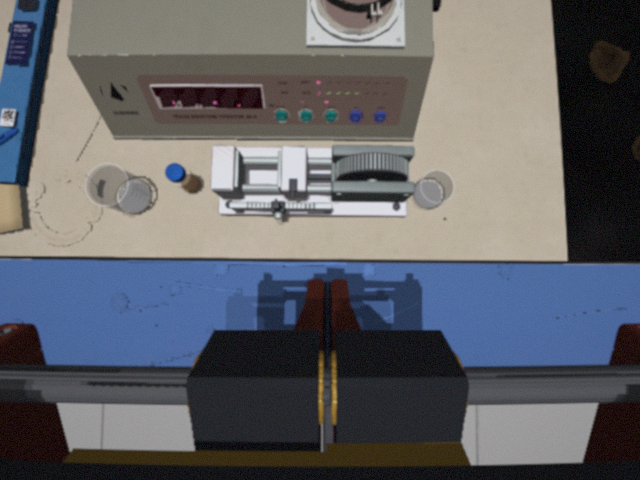

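The wrist view shows the whole gauge: wheel at about (371,166), pointer tip near (291,197), blade near (279,203), base front edge (220,215)–(406,216). The path in is clear.

```bash
python3 - <<'E'
from h import *
p,R=pose()
w=shot("wrist")
q=plane(w,[[220,215],[406,216]],8);print("front edge",q.round(1),"yaw deg of gx from +y",np.degrees(np.arctan2(-(q[0]-q[1])[0],(q[0]-q[1])[1])).round(2))
print("housing",plane(w,[[333,147],[413,148],[414,194],[333,195]],60).round(1))
print("wheel",plane(w,[[371,160]],82).round(1), "tips",plane(w,[[291,197],[278.5,203]],60).round(1))
im=w["pixels"][120:230,200:430];cv2.imwrite("pics/w1c.png",cv2.resize(im,None,fx=3.4,fy=3.4,interpolation=cv2.INTER_CUBIC))
E
```

```text
front edge [[544.8 290.2   8. ]
 [545.5  89.4   8. ]] yaw deg of gx from +y 0.21
housing [[603.  169.8  60. ]
 [603.   93.2  60. ]
 [558.2  93.   60. ]
 [556.4 169.5  60. ]]
wheel [[583.7 136.3  82. ]] tips [[554.1 209.   60. ]
 [548.3 220.6  60. ]]
```

View pics/w1c.png

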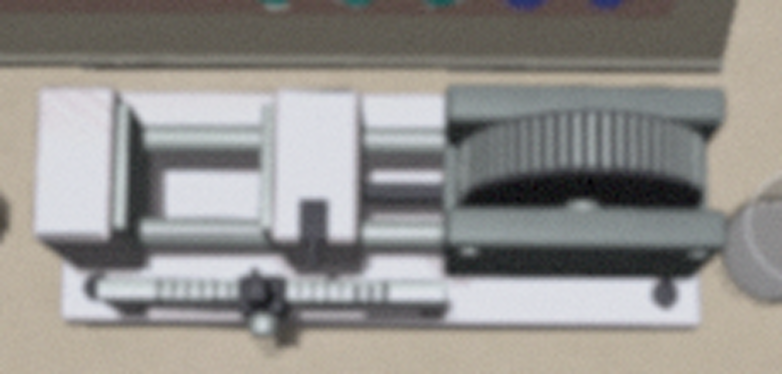

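Request:
carry_out(
  commands=[
    [0, 0.0124, -0.0305, 0, 0, 0],
    [0.024, 0.0124, -0.02, 0, 0, 0],
    [0.032, 0.0124, -0.009, 0, 0, 0],
    [0.032, 0.0124, -0.009, 0, 0, 0],
    [0.032, 0.0124, 0, 0, 0, 0],
    [0, 0, 0, 0, 0, 0],
    [0, 0, 0, 0, 0, 0],
  ],
)

```text
t: 3.9
ee_pos: [596.2, 101.5, 107.0]
orientation: [2.597, -0.01, -1.764]
ft_force: [0.9, -0.1, 1.2]
width: 0.5
```

```bash
python3 - <<'E'
from h import *
p,R=pose();print(p.round(1),R.as_matrix().round(3),np.round(ctrl.get_obs()["ft_force"],2))
w=shot("wrist");cv2.imwrite("pics/w2.png",w["pixels"])
s=shot("side")["pixels"][190:310,270:370]
cv2.imwrite("pics/s2.png",cv2.resize(s,None,fx=5,fy=5,interpolation=cv2.INTER_CUBIC))
E
```

```text
[596.2 101.5 107. ] [[ 0.369 -0.004 -0.93 ]
 [-0.007 -1.     0.002]
 [-0.93   0.005 -0.369]] [ 0.9  -0.14  1.2 ]
```

View pics/w2.png

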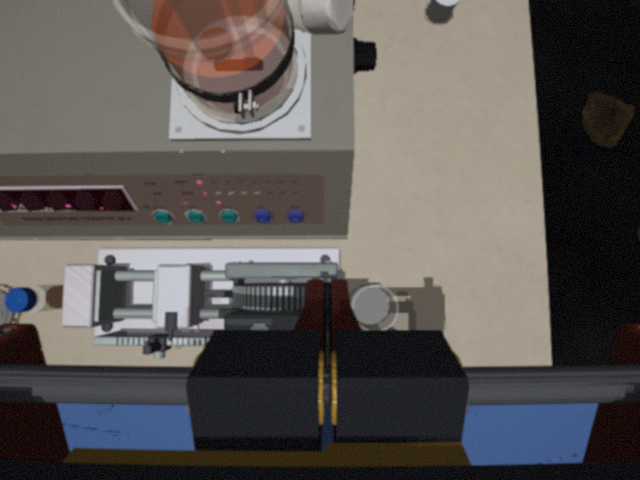

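The pointer (170,322) and blade (153,342) stay visible beside the fingers, and the closed fingertip is over the wheel-end side of the wheel. I'll lower it gently.

Request:
carry_out(
  commands=[
    [0.005, -0.005, 0.005, 0, 0, 0],
    [0.004, -0.004, 0.004, 0, 0, 0],
    [0, 0, 0, 0, 0, 0],
    [0, 0, 0, 0, 0, 0],
  ],
)

```text
t: 4.5
ee_pos: [590.9, 113.4, 97.2]
orientation: [2.6, -0.005, -1.758]
ft_force: [0.1, -0.4, 0.0]
width: 0.6
```

Request:
carry_out(
  commands=[
    [0.0035, 0, 0.0014, 0, 0, 0],
    [0.003, 0, 0.0012, 0, 0, 0],
    [0, 0, 0, 0, 0, 0],
    [0, 0, 0, 0, 0, 0],
  ],
)

```text
t: 5.0
ee_pos: [591.1, 113.2, 89.6]
orientation: [2.6, -0.005, -1.758]
ft_force: [0.0, -0.3, 0.3]
width: 0.3
```

Request:
carry_out(
  commands=[
    [0.002, 0, 0.0008, 0, 0, 0],
    [0.002, 0, 0.0008, 0, 0, 0],
    [0, 0, 0, 0, 0, 0],
    [0, 0, 0, 0, 0, 0],
  ],
)

```text
t: 5.5
ee_pos: [591.2, 113.1, 85.1]
orientation: [2.6, -0.006, -1.758]
ft_force: [-0.4, -0.1, 0.3]
width: 0.8
```

Request:
carry_out(
  commands=[
    [0.002, 0, 0.0008, 0, 0, 0],
    [0.0015, 0, 0.0006, 0, 0, 0],
    [0, 0, 0, 0, 0, 0],
    [0, 0, 0, 0, 0, 0],
  ],
)

```text
t: 6.0
ee_pos: [591.2, 113.1, 81.1]
orientation: [2.6, -0.006, -1.758]
ft_force: [-0.8, 0.6, 0.6]
width: 0.3
```

Request:
carry_out(
  commands=[
    [0.0015, 0, 0.0006, 0, 0, 0],
    [0, 0, 0, 0, 0, 0],
    [0, 0, 0, 0, 0, 0],
  ],
)

```text
t: 6.38
ee_pos: [591.3, 113.1, 79.4]
orientation: [2.6, -0.006, -1.758]
ft_force: [0.1, -0.2, -0.4]
width: 0.6
```

```bash
python3 - <<'E'
from h import *
p,R=pose();print(p.round(1),np.round(ctrl.get_obs()["ft_force"],2))
w=shot("wrist")
print("tcp px",proj(w,[p,p+R.apply([0,0,10]),p+R.apply([0,13,0])]).round())
a=w["pixels"][230:370,130:390]
cv2.imwrite("pics/w3.png",cv2.resize(a,None,fx=3,fy=3,interpolation=cv2.INTER_CUBIC))
E
```

```text
[591.3 113.1  79.4] [ 0.06 -0.2  -0.43]
tcp px [[327. 274.]
 [327. 290.]
 [350. 274.]]
```

View pics/w3.png

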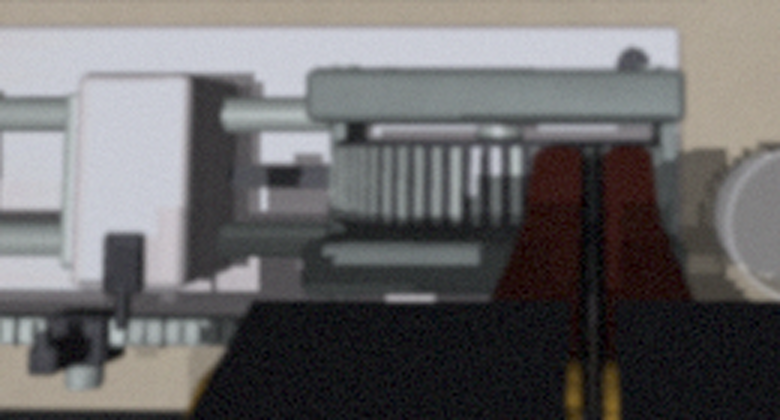

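The tip covers crop columns 530–655 and sits over the right half of the wheel, centred across its width. There is no contact force yet, so I'll go on down.

Request:
carry_out(
  commands=[
    [0.0014, 0, 0.0006, 0, 0, 0],
    [0, 0, 0, 0, 0, 0],
  ],
)

```text
t: 6.68
ee_pos: [591.2, 113.1, 77.8]
orientation: [2.6, -0.006, -1.758]
ft_force: [-0.0, -0.7, -0.6]
width: 0.4
```

Request:
carry_out(
  commands=[
    [0.0014, 0, 0.0006, 0, 0, 0],
    [0, 0, 0, 0, 0, 0],
  ],
)

```text
t: 6.92
ee_pos: [591.1, 113.1, 76.2]
orientation: [2.6, -0.006, -1.758]
ft_force: [0.2, -0.2, 0.4]
width: 0.2
```

Request:
carry_out(
  commands=[
    [-0.006, 0, -0.0024, 0, 0, 0],
    [-0.004, -0.004, -0.0016, 0, 0, 0],
    [0, -0.008, 0, 0, 0, 0],
    [0, -0.003, 0, 0, 0, 0],
    [0, 0, 0, 0, 0, 0],
    [0, 0, 0, 0, 0, 0],
  ],
)

```text
t: 7.68
ee_pos: [591.4, 129.7, 88.0]
orientation: [2.601, -0.005, -1.757]
ft_force: [-0.4, 0.6, -0.5]
width: 0.2
```

Request:
carry_out(
  commands=[
    [0.0016, 0, 0.0007, 0, 0, 0],
    [0, 0, 0, 0, 0, 0],
  ],
)

```text
t: 7.92
ee_pos: [591.1, 129.5, 85.9]
orientation: [2.6, -0.005, -1.758]
ft_force: [0.3, -0.4, -0.4]
width: 0.8
```

Request:
carry_out(
  commands=[
    [0.0016, 0, 0.0007, 0, 0, 0],
    [0, 0, 0, 0, 0, 0],
  ],
)

```text
t: 8.18
ee_pos: [591.0, 129.2, 83.8]
orientation: [2.6, -0.006, -1.758]
ft_force: [-0.4, -0.1, -0.2]
width: 0.6
```

Near the wheel's highest point now; continuing in small steps until contact.

Request:
carry_out(
  commands=[
    [0.0014, 0, 0.0006, 0, 0, 0],
    [0, 0, 0, 0, 0, 0],
  ],
)

```text
t: 8.43
ee_pos: [591.0, 129.2, 82.2]
orientation: [2.6, -0.006, -1.758]
ft_force: [-0.2, -0.2, -0.0]
width: 0.6
```

Request:
carry_out(
  commands=[
    [0.0014, 0, 0.0006, 0, 0, 0],
    [0, 0, 0, 0, 0, 0],
  ],
)

```text
t: 8.68
ee_pos: [590.9, 129.2, 80.6]
orientation: [2.6, -0.006, -1.758]
ft_force: [-0.8, 0.4, 0.0]
width: 0.7
```

Request:
carry_out(
  commands=[
    [0.0008, 0, 0.0003, 0, 0, 0],
    [0, 0, 0, 0, 0, 0],
  ],
)

```text
t: 8.93
ee_pos: [591.0, 129.2, 79.7]
orientation: [2.6, -0.006, -1.758]
ft_force: [0.6, -0.4, -0.7]
width: 0.5
```

```bash
python3 - <<'E'
from h import *
p,R=pose();print(p.round(1))
w=shot("wrist");s=shot("side")
print("tcp px wrist",proj(w,[p])," side",proj(s,[p,[581,132,82],[581,132,77]]).round(1))
a=cv2.resize(w["pixels"][230:350,130:390],(800,369),interpolation=cv2.INTER_CUBIC)
b=cv2.resize(s["pixels"][205:235,285:385],(760,228),interpolation=cv2.INTER_CUBIC)
c=np.zeros((600,800,3),np.uint8);c[:369]=a;c[370:598,:760]=b
cv2.imwrite("pics/c4.png",c)
E
```

```text
[591.  129.2  79.7]
tcp px wrist [[327.37682535 273.50873091]]  side [[311.5 217.5]
 [316.8 216.8]
 [316.8 219.2]]
```

View pics/c4.png

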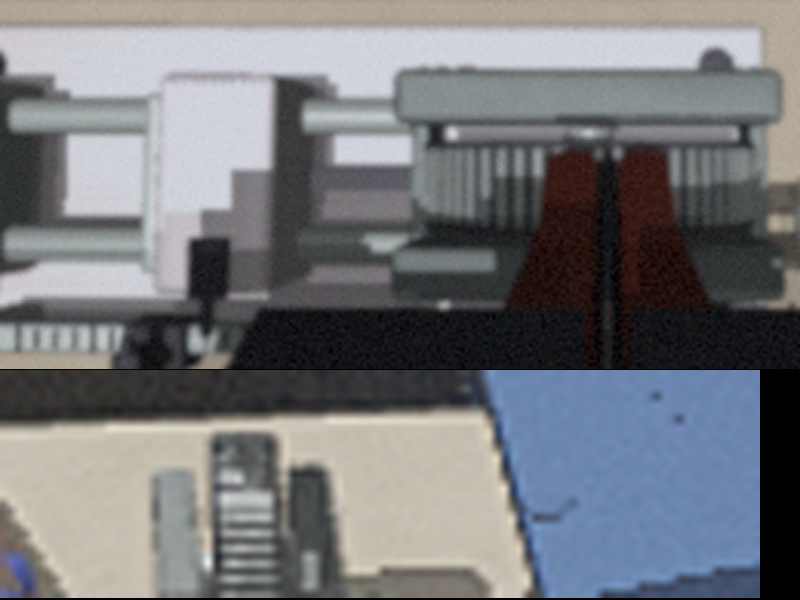

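The wrist view shows the tip (crop 545–680, row 150) apparently over the wheel, but the side crop doesn't show the fingers where I expect them. I need a larger side crop.

```bash
python3 - <<'E'
from h import *
s=shot("side")
cv2.imwrite("pics/s5.png",cv2.resize(s["pixels"][60:240,230:450],(800,655),interpolation=cv2.INTER_CUBIC)[:600])
E
```

```text
(no output)
```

View pics/s5.png

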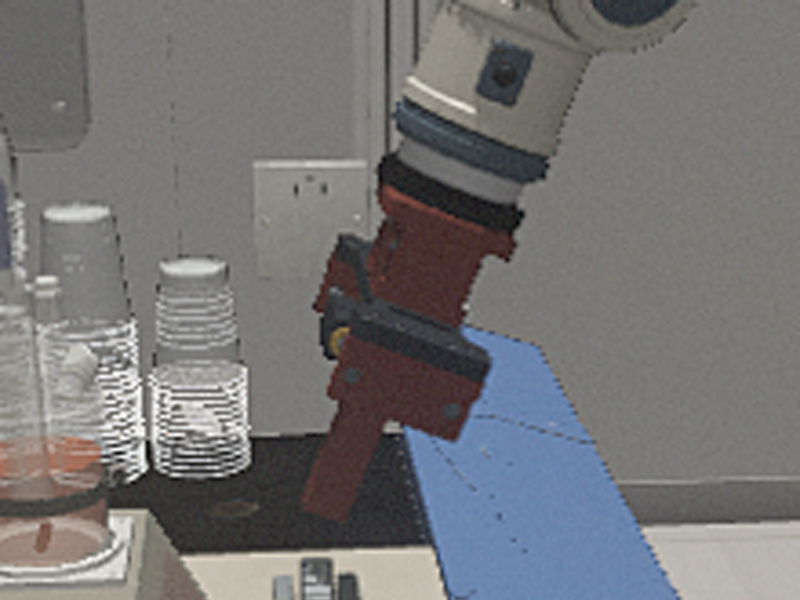

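The side view settles it: the real fingertip ends at about (319,202), while the wheel's top is at about (317,213.6). The fingertip is still some 20 mm above the wheel, so the reported TCP lies beyond the actual finger end. I'll measure that offset.

```bash
python3 - <<'E'
from h import *
p,R=pose();print(p.round(1))
s=shot("side");w=shot("wrist")
for k in(0,10,20,25,30,35,40): 
    c=p+R.apply([-k,0,0]); print(k,c.round(1),proj(s,[c,c+R.apply([0,0,-10]),c+R.apply([0,0,10])]).round(1).tolist(),proj(w,[c,c+R.apply([0,0,-10])]).round(1).tolist())
# two-view triangulation of the end's centre using x,z in the side view at y=p.y
o,D=ray(s,[[319.1,202.2],[313.3,200.8],[324.9,203.6],[317,213.6]])
print(o+D*((p[1]-o[1])/D[:,1])[:,None])
E
```

```text
[591.  129.2  79.8]
0 [591.  129.2  79.8] [[311.5, 217.5], [306.5, 215.9], [316.4, 219.1]] [[327.4, 273.5], [327.4, 256.9]]
10 [587.3 129.2  89.1] [[313.3, 212.9], [308.3, 211.3], [318.2, 214.6]] [[327.4, 280.2], [327.4, 262.9]]
20 [583.6 129.3  98.3] [[315.1, 208.3], [310.2, 206.6], [320.1, 210.0]] [[327.4, 287.6], [327.4, 269.6]]
25 [581.7 129.3 103. ] [[316.1, 206.0], [311.1, 204.3], [321.0, 207.7]] [[327.4, 291.6], [327.4, 273.1]]
30 [579.9 129.3 107.6] [[317.0, 203.7], [312.0, 202.0], [322.0, 205.3]] [[327.4, 295.7], [327.4, 276.9]]
35 [578.  129.3 112.3] [[318.0, 201.3], [313.0, 199.6], [322.9, 203.0]] [[327.4, 300.1], [327.5, 280.8]]
40 [576.1 129.4 116.9] [[318.9, 199.0], [313.9, 197.3], [323.9, 200.7]] [[327.4, 304.8], [327.5, 285.0]]
[[575.87274175 129.18626501 110.34078619]
 [586.6793459  129.18626501 113.53650224]
 [565.02372911 129.18626501 107.13383563]
 [580.32667301 129.18626501  87.40395189]]
```

Both views agree that the real fingertip ends about 32 mm short of the reported TCP. It is still about 20 mm above the wheel and needs to go about 13 mm further in +x to put its lower edge on the wheel. I'll correct for both.

Request:
carry_out(
  commands=[
    [0.002, 0.006, -0.005, 0, 0, 0],
    [0.002, 0.006, -0.005, 0, 0, 0],
    [0, 0, 0, 0, 0, 0],
    [0, 0, 0, 0, 0, 0],
  ],
)

```text
t: 9.68
ee_pos: [602.9, 116.0, 80.0]
orientation: [2.601, -0.006, -1.758]
ft_force: [0.0, -0.3, -0.4]
width: 0.4
```

Request:
carry_out(
  commands=[
    [0.0045, 0, 0.0018, 0, 0, 0],
    [0.0045, 0, 0.0018, 0, 0, 0],
    [0, 0, 0, 0, 0, 0],
    [0, 0, 0, 0, 0, 0],
  ],
)

```text
t: 10.18
ee_pos: [602.4, 116.2, 69.2]
orientation: [2.6, -0.006, -1.758]
ft_force: [0.7, 0.1, 0.8]
width: 0.6
```

Request:
carry_out(
  commands=[
    [0.003, 0, 0.0012, 0, 0, 0],
    [0.0025, 0, 0.001, 0, 0, 0],
    [0, 0, 0, 0, 0, 0],
  ],
)

```text
t: 10.55
ee_pos: [602.4, 116.3, 62.9]
orientation: [2.6, -0.006, -1.758]
ft_force: [-0.5, 0.6, -0.2]
width: 0.4
```

Request:
carry_out(
  commands=[
    [0.0016, 0, 0.0007, 0, 0, 0],
    [0, 0, 0, 0, 0, 0],
  ],
)

```text
t: 10.8
ee_pos: [602.4, 116.2, 61.1]
orientation: [2.6, -0.006, -1.758]
ft_force: [0.1, 0.4, 0.3]
width: 0.4
```

Request:
carry_out(
  commands=[
    [0.0016, 0, 0.0007, 0, 0, 0],
    [0, 0, 0, 0, 0, 0],
  ],
)

```text
t: 11.05
ee_pos: [602.4, 116.2, 59.3]
orientation: [2.6, -0.006, -1.758]
ft_force: [0.1, 0.5, -0.0]
width: 0.5
```

Request:
carry_out(
  commands=[
    [0.0014, 0, 0.0006, 0, 0, 0],
    [0, 0, 0, 0, 0, 0],
  ],
)

```text
t: 11.3
ee_pos: [602.4, 116.2, 57.7]
orientation: [2.6, -0.006, -1.758]
ft_force: [-0.5, -0.1, -0.7]
width: 0.6
```

Request:
carry_out(
  commands=[
    [0.001, 0, 0.0004, 0, 0, 0],
    [0, 0, 0, 0, 0, 0],
  ],
)

```text
t: 11.55
ee_pos: [602.4, 116.2, 56.6]
orientation: [2.6, -0.005, -1.758]
ft_force: [-0.9, 0.2, -0.2]
width: 0.7
```

Request:
carry_out(
  commands=[
    [0.001, 0, 0.0004, 0, 0, 0],
    [0, 0, 0, 0, 0, 0],
  ],
)

```text
t: 11.8
ee_pos: [602.6, 116.3, 55.5]
orientation: [2.6, -0.005, -1.758]
ft_force: [-0.2, 0.1, 1.6]
width: 0.5
```

Request:
carry_out(
  commands=[
    [0.001, 0, 0.0004, 0, 0, 0],
    [0, 0, 0, 0, 0, 0],
  ],
)

```text
t: 12.05
ee_pos: [602.8, 116.4, 54.7]
orientation: [2.601, -0.005, -1.757]
ft_force: [-0.7, 0.3, 3.0]
width: 0.8
```

Request:
carry_out(
  commands=[
    [0.001, 0, 0.0004, 0, 0, 0],
    [0, 0, 0, 0, 0, 0],
  ],
)

```text
t: 12.3
ee_pos: [602.8, 116.4, 53.9]
orientation: [2.601, -0.005, -1.756]
ft_force: [-1.2, -0.3, 4.0]
width: 0.3
```

Request:
carry_out(
  commands=[
    [0.001, 0, 0.0004, 0, 0, 0],
    [0, 0, 0, 0, 0, 0],
  ],
)

```text
t: 12.55
ee_pos: [602.9, 116.3, 53.0]
orientation: [2.602, -0.005, -1.756]
ft_force: [-2.2, -0.4, 4.8]
width: 0.3
```

Contact: about 5 N vertical, light pressure. First part of the stroke.

Request:
carry_out(
  commands=[
    [0.0003, -0.004, 0.0001, 0, 0, 0],
    [0.0003, -0.004, 0.0001, 0, 0, 0],
    [0.0003, -0.004, 0.0001, 0, 0, 0],
    [0, 0, 0, 0, 0, 0],
  ],
)

```text
t: 13.05
ee_pos: [603.3, 127.6, 52.7]
orientation: [2.602, -0.007, -1.755]
ft_force: [-2.8, 0.5, 6.9]
width: 0.1
```

Request:
carry_out(
  commands=[
    [0.0002, -0.004, 0.0001, 0, 0, 0],
    [0.0002, -0.004, 0.0001, 0, 0, 0],
    [0.0002, -0.004, 0.0001, 0, 0, 0],
    [0.0002, -0.004, 0.0001, 0, 0, 0],
    [0, 0, 0, 0, 0, 0],
  ],
)

```text
t: 13.68
ee_pos: [603.7, 143.8, 53.0]
orientation: [2.603, -0.008, -1.753]
ft_force: [-2.5, 1.0, 5.8]
width: 0.4
```

```bash
python3 - <<'E'
from h import *
p,R=pose();print(p.round(1),np.round(ctrl.get_obs()["ft_force"],1))
w=shot("wrist");np.save("w6.npy",w["pixels"])
q=proj(w,[[554,210,60],[548,223,60]]);print(q.round(1))
c=q.mean(0).astype(int);x0,y0=max(c[0]-65,0),max(c[1]-50,0);print(x0,y0)
cv2.imwrite("pics/w6.png",cv2.resize(w["pixels"][y0:y0+90,x0:x0+120],None,fx=6,fy=6,interpolation=cv2.INTER_CUBIC))
E
```

```text
[603.7 143.8  53. ] [-2.5  1.   5.8]
[[205.4 365.4]
 [181.2 376.6]]
128 321
```

View pics/w6.png

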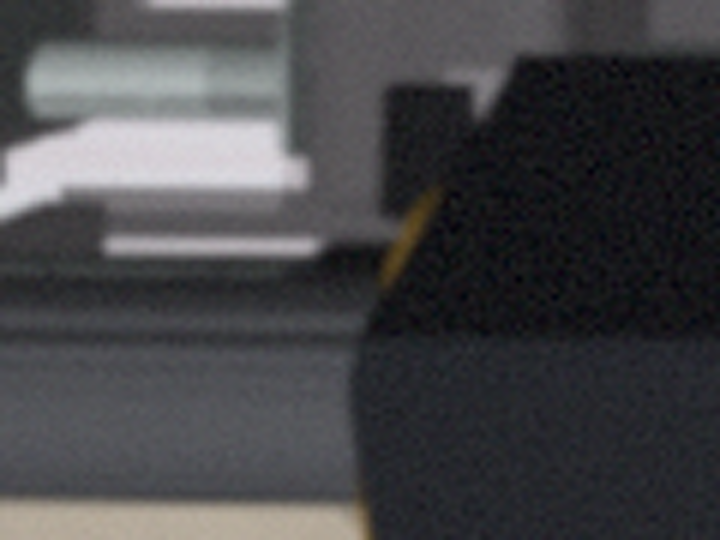

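The gripper hides the tips in this pose. The forces show steady rolling contact, so I'll lift, go back and make a second stroke, then back off to measure.

Request:
carry_out(
  commands=[
    [-0.005, 0, -0.002, 0, 0, 0],
    [-0.004, 0.004, -0.0016, 0, 0, 0],
    [0, 0.012, 0, 0, 0, 0],
    [0, 0.009, 0, 0, 0, 0],
    [0, 0, 0, 0, 0, 0],
    [0, 0, 0, 0, 0, 0],
  ],
)

```text
t: 14.48
ee_pos: [603.3, 117.3, 63.1]
orientation: [2.602, -0.009, -1.755]
ft_force: [0.9, -0.3, -0.3]
width: 0.5
```

Request:
carry_out(
  commands=[
    [0.0035, 0, 0.0014, 0, 0, 0],
    [0.003, 0, 0.0012, 0, 0, 0],
    [0.001, 0, 0.0004, 0, 0, 0],
    [0, 0, 0, 0, 0, 0],
  ],
)

```text
t: 14.98
ee_pos: [603.8, 118.0, 54.7]
orientation: [2.603, -0.007, -1.753]
ft_force: [-1.0, -1.4, 3.8]
width: 0.1
```

Request:
carry_out(
  commands=[
    [0.0012, 0, 0.0005, 0, 0, 0],
    [0.0004, -0.004, 0.0002, 0, 0, 0],
    [0.0004, -0.004, 0.0002, 0, 0, 0],
    [0.0003, -0.004, 0.0001, 0, 0, 0],
    [0.0003, -0.004, 0.0001, 0, 0, 0],
    [0.0003, -0.004, 0.0001, 0, 0, 0],
    [0.0003, -0.004, 0.0001, 0, 0, 0],
    [0, 0, 0, 0, 0, 0],
  ],
)

```text
t: 15.98
ee_pos: [604.6, 142.8, 53.4]
orientation: [2.605, -0.008, -1.75]
ft_force: [-1.5, -0.4, 5.1]
width: 0.4
```

Request:
carry_out(
  commands=[
    [-0.008, 0, -0.003, 0, 0, 0],
    [-0.011, 0.002, -0.004, 0, 0, 0],
    [-0.014, 0.006, 0.01, 0, 0, 0],
    [-0.014, 0.006, 0.012, 0, 0, 0],
    [-0.014, 0.006, 0.012, 0, 0, 0],
    [0, 0, 0, 0, 0, 0],
    [0, 0, 0, 0, 0, 0],
  ],
)

```text
t: 16.85
ee_pos: [551.3, 121.3, 103.0]
orientation: [2.605, -0.009, -1.751]
ft_force: [0.1, 0.7, -0.2]
width: 0.8
```

```bash
python3 - <<'E'
from h import *
p,R=pose();print(p.round(1),np.round(ctrl.get_obs()["ft_force"],1))
w=shot("wrist")
q=proj(w,[[554,210,60],[554,220,60],[548,223,60]]);print(q.round(1))
c=q.mean(0).astype(int);x0,y0=max(c[0]-60,0),max(c[1]-45,0);print(x0,y0)
cv2.imwrite("pics/w7.png",cv2.resize(w["pixels"][y0:y0+90,x0:x0+120],None,fx=6,fy=6,interpolation=cv2.INTER_CUBIC))
g=cv2.cvtColor(w["pixels"],cv2.COLOR_BGR2GRAY)
cv2.imwrite("pics/w7full.png",w["pixels"])
for r in range(c[1]-20,c[1]+24,2): print(r,' '.join('%3d'%v for v in g[r,c[0]-28:c[0]+30:1]))
E
```

```text
[551.3 121.3 103. ] [ 0.1  0.7 -0.2]
[[198.1 270.7]
 [183.7 270.7]
 [179.  279.4]]
126 228
253 173 173 171 172 170 171 175 170 170 179 194 197 195 197 203 208 209 210 210 208 199 165 104  77  74  71  79  76  79  77  82  73  68 113 173 203 210 210 209 209 211 209 208 193 158 134 103  76  58  54  59  63  63  70 112 163 183 188
255 137 137 136 136 136 135 137 142 155 173 188 190 190 197 206 211 208 210 208 207 200 158 109  78  68  71  77  76  75  73  79  75  72 111 170 205 210 210 211 211 210 211 210 199 174 144 105  71  61  54  60  55  55  64 102 148 162 167
257 124 126 122 126 127 124 125 124 129 128 130 138 162 190 205 210 209 208 209 213 200 160 107  77  71  74  77  79  76  78  73  69  68 112 176 201 213 209 210 210 210 209 209 207 186 147 104  72  58  56  59  57  61  61  75  97 124 127
259 164 167 167 167 169 168 168 167 168 166 162 164 174 189 199 199 199 204 204 202 194 155 104  73  72  77  79  73  78  77  78  74  67 115 174 204 208 207 206 205 209 204 204 204 183 142  96  65  60  53  57  62  58  62  62  60  71  74
261 206 209 206 206 207 207 210 206 211 210 207 194 181 175 172 1
[... 3482 characters left out ...]
 167 167 169 168 170 165 169 167 169 169 166 171 167 164 168 167 171 169 169 166 151 148 152 164 175 175 168 154 138 120 101  98 126 155 167 168 155 147 147 147 147 145 133 114  96  93  96 103 113 118 117 133 159 167 172 172 167
293 165 169 172 169 168 172 165 170 167 167 167 169 167 171 169 170 169 171 173 170 164 155 145 156 175 186 187 170 151 134 115  98  96 124 156 169 168 168 159 151 145 147 147 144 143 144 146 159 162 167 169 165 170 172 170 165 153 154
295 169 165 168 170 168 171 171 171 169 166 169 168 169 167 168 171 169 167 171 169 166 158 153 165 173 182 180 166 146 132 113 102 108 136 162 172 166 172 163 156 153 147 155 153 151 150 154 164 171 170 171 167 171 171 170 165 152 144
```

View pics/w7.png

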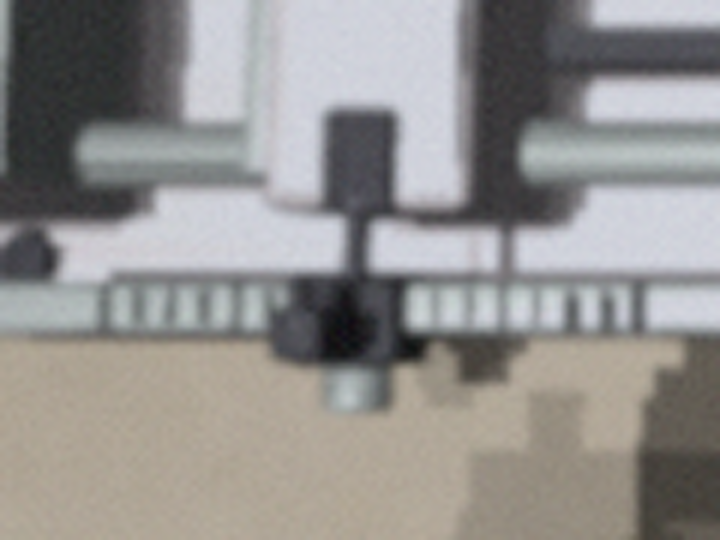

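```bash
python3 - <<'E'
from h import *
a=cv2.imread("pics/w2.png",0)
print("w2 cols 138..190")
for r in range(306,356,2): print(r,' '.join('%3d'%v for v in a[r,138:190]))
b=cv2.imread("pics/w7full.png",0)
c0=183
print("w7 dark-run centres (threshold mid)")
for r in range(252,276):
    x=np.arange(198-28-5+0,198+10); row=b[r,175:200].astype(float)
    i=np.argmin(cv2.GaussianBlur(row[None],(3,1),0)); t=140
    l=i
    while l>0 and row[l]<t:l-=1
    h=i
    while h<24 and row[h]<t:h+=1
    L=l+(row[l]-t)/(row[l]-row[l+1]); H=h-(row[h]-t)/(row[h]-row[h-1])
    print(r,round(175+L,2),round(175+H,2),"ctr",round(175+(L+H)/2,2))
E
```

```text
w2 cols 138..190
306  75  73  72  78  74  72  75  74  73  78  74  74  76  90 126 165 186 184 179 184 197 198 198 196 198 200 197 200 197 196 198 200 200 200 198 196 198 199 198 197 199 198 199 197 198 197 198 200 194 183 156 123
308  83  86  86  86  88  84  85  87  82  87  85  85  88  99 127 168 184 187 180 191 198 197 200 200 199 196 198 195 195 198 200 199 200 198 199 199 200 203 195 202 199 199 197 198 197 195 194 191 181 167 140 107
310 128 123 127 125 126 130 127 129 127 126 127 123 128 129 147 171 185 186 181 189 196 195 198 197 198 200 196 195 195 193 194 190 190 192 191 193 196 190 195 196 199 198 198 197 200 195 193 188 179 163 136 104
312 149 150 151 151 147 151 150 151 151 150 147 152 151 150 156 173 185 184 182 189 195 200 199 198 196 195 181 148 121 112 107 107 112 109 115 109 115 113 122 151 187 200 199 199 199 195 196 195 180 164 135 102
314 152 148 155 152 150 154 150 155 153 152 153 151 153 152 156 174 187 185 183 187 195 198 200 197 198 195 173 120  76  66  69  70  67  71  73  73  63  61  82 139 180 199 196 198 198 196 195 193 180 163 134 100
316 124 121 117 120 122
[... 4237 characters left out ...]
(threshold mid)
252 179.5 191.56 ctr 185.53
253 179.4 191.45 ctr 185.42
254 179.39 191.46 ctr 185.42
255 179.35 191.49 ctr 185.42
256 179.36 191.43 ctr 185.4
257 179.37 191.44 ctr 185.4
258 179.37 191.4 ctr 185.38
259 179.28 191.43 ctr 185.36
260 179.19 191.44 ctr 185.32
261 178.7 191.77 ctr 185.24
262 177.67 194.0 ctr 185.83
263 178.75 184.0 ctr 181.38
264 182.79 189.29 ctr 186.04
265 183.21 187.64 ctr 185.43
266 183.26 187.29 ctr 185.28
267 183.25 187.21 ctr 185.23
268 183.28 187.04 ctr 185.16
269 183.11 186.91 ctr 185.01
270 183.04 186.93 ctr 184.99
271 182.91 186.91 ctr 184.91
272 182.61 187.26 ctr 184.94
273 175.0 192.67 ctr 183.83
274 170.27 206.33 ctr 188.3
275 170.07 200.0 ctr 185.04
```

The numbers are ambiguous. The clip's saddle sits lower than the blade, and seen off-axis that parallax confuses the reading. I'll move the camera straight in front of the tips, at their own y and closer, and measure there.

Request:
carry_out(
  commands=[
    [0.0, -0.012, 0.014, 0, 0, 0],
    [0.004, -0.015, 0.012, 0, 0, 0],
    [0.006, -0.015, 0.007, 0, 0, 0],
    [0.008, -0.015, 0.006, 0, 0, 0],
    [0.008, -0.015, 0.005, 0, 0, 0],
    [0.008, -0.01, 0.004, 0, 0, 0],
    [0, 0, 0, 0, 0, 0],
    [0, 0, 0, 0, 0, 0],
  ],
)

```text
t: 17.9
ee_pos: [524.7, 204.3, 53.9]
orientation: [2.596, 0.001, -1.769]
ft_force: [-0.4, -0.6, 0.6]
width: 0.2
```

```bash
python3 - <<'E'
from h import *
p,R=pose();print(p.round(1),R.as_matrix().round(3)[:,1],np.round(ctrl.get_obs()["ft_force"],1))
w=shot("wrist")
q=proj(w,[[554,219,60],[548,223,60],[554,209,60]]);print(q.round(1))
c=q.mean(0).astype(int)
cv2.imwrite("pics/w8full.png",w["pixels"])
np.savez("w8.npz",**{k:np.array(v) for k,v in w.items()})
g=cv2.cvtColor(w["pixels"],cv2.COLOR_BGR2GRAY)
print("cols from",c[0]-32)
for r in range(c[1]-24,c[1]+26,2): print(r,' '.join('%3d'%v for v in g[r,c[0]-32:c[0]+24]))
E
```

```text
[524.7 204.3  53.9] [ 0.001 -1.    -0.   ] [-0.4 -0.6  0.6]
[[301.4 221.2]
 [294.1 231.8]
 [319.2 221.2]]
cols from 272
200 152 153 151 151 155 165 183 204 217 214 192 172 184 204 216 219 222 216 220 217 220 219 221 210 174 116  80  78  88  84  86  85  89  86  84  83  86  89 112 166 207 219 221 219 218 221 218 217 221 220 216 191 159 136 133 143
202 186 186 188 186 185 183 189 201 211 207 193 175 184 205 217 218 219 219 220 218 218 220 219 209 175 118  83  83  87  85  88  88  90  86  87  86  89  89 109 163 207 219 218 218 220 219 219 222 220 220 216 209 178 153 149 176
204 206 204 206 207 199 181 155 134 132 130 131 149 180 209 217 221 220 220 220 220 220 219 220 212 174 115  85  84  84  91  94  86  88  87  84  93  93  85 112 164 207 217 222 218 218 219 220 220 220 220 221 208 185 158 166 198
206 161 158 159 165 157 146 134 112  85  63  83 134 180 207 216 220 219 218 219 219 220 220 219 208 171 117  87  85  83  88  89  91  89  89  88  91  88  87 112 165 205 221 221 218 219 217 220 220 219 220 217 207 182 149 143 156
208 137 138 137 134 136 138 136 129 106  84  81 118 162 189 200 197 
[... 4019 characters left out ...]
 155 153 152 152
244 109 108 108 110 105 107 102 104 107 105  97  76  63  63  58  59  56  62  66  73  79  84  90  90  84  74  70  65  56  52  51  48  43  38  42  55  70  78  90 103 114 109 115 109 108 112 111 109 110 108 106 109 111 110 113 110
246 153 151 150 149 147 146 148 148 150 150 148 148 148 144 144 132 114 108 121 143 164 176 187 192 173 158 139 123 100  80  62  59  59  67  76  82  86  91  89 101 123 139 151 147 148 150 148 152 148 147 149 148 149 152 149 148
248 178 177 176 179 177 177 176 179 178 178 180 178 176 179 176 162 140 131 138 159 180 198 214 211 202 177 155 137 117  95  72  75  75  78  89  96 101 107 116 129 152 173 176 181 180 180 181 180 179 179 178 178 179 180 181 182
```

```bash
python3 - <<'E'
import cv2
a=cv2.imread("pics/w8full.png")[190:260,260:355]
cv2.imwrite("pics/w8c.png",cv2.resize(a,None,fx=8,fy=8,interpolation=cv2.INTER_CUBIC))
E
```

```text
(no output)
```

View pics/w8c.png

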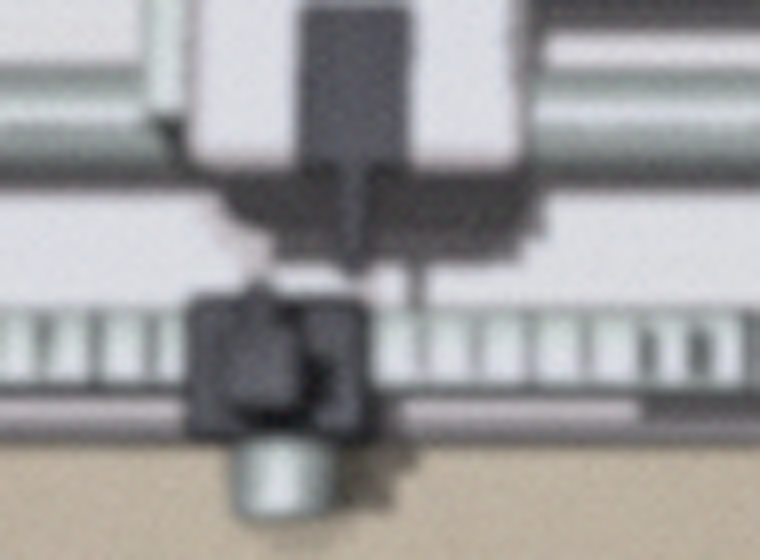

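Clear now: the pointer's tip is at crop (353,268) and the blade's tip, on the saddle, is at (262,280). In full pixels that's 303.7 against 292.1 at 1.78 px/mm, so the pointer is about 6.5 mm short, or about 38 mm more rim. Going back for more strokes.

Request:
carry_out(
  commands=[
    [-0.016, 0, -0.006, 0, 0, 0],
    [-0.016, 0.006, -0.006, 0, 0, 0],
    [0.003, 0.016, -0.014, 0, 0, 0],
    [0.007, 0.018, -0.016, 0, 0, 0],
    [0.009, 0.018, -0.014, 0, 0, 0],
    [0.009, 0.014, -0.01, 0, 0, 0],
    [0.004, 0.006, -0.005, 0, 0, 0],
    [0, 0, 0, 0, 0, 0],
  ],
)

```text
t: 18.95
ee_pos: [593.1, 120.7, 83.8]
orientation: [-2.595, 0.005, 1.762]
ft_force: [-0.7, -0.8, -0.8]
width: 0.6
```

Request:
carry_out(
  commands=[
    [0.009, 0.002, -0.003, 0, 0, 0],
    [0.009, 0.001, 0.001, 0, 0, 0],
    [0.003, 0, 0.001, 0, 0, 0],
    [0, 0, 0, 0, 0, 0],
    [0, 0, 0, 0, 0, 0],
  ],
)

```text
t: 19.58
ee_pos: [601.0, 118.9, 62.9]
orientation: [-2.595, 0.003, 1.764]
ft_force: [-0.2, 0.3, -0.1]
width: 0.4
```

Request:
carry_out(
  commands=[
    [0.004, 0.0015, -0.001, 0, 0, 0],
    [0.003, 0, 0.0005, 0, 0, 0],
    [0.0015, 0, 0.0006, 0, 0, 0],
    [0, 0, 0, 0, 0, 0],
  ],
)

```text
t: 20.08
ee_pos: [604.7, 117.5, 55.1]
orientation: [-2.596, 0.003, 1.762]
ft_force: [0.3, -0.3, 2.5]
width: 0.3
```

Request:
carry_out(
  commands=[
    [0.0014, 0, 0.0006, 0, 0, 0],
    [0.0008, 0, 0.0003, 0, 0, 0],
    [0, 0, 0, 0, 0, 0],
  ],
)

```text
t: 20.45
ee_pos: [604.8, 117.5, 53.3]
orientation: [-2.597, 0.003, 1.761]
ft_force: [-1.7, 0.2, 4.7]
width: 0.4
```

Request:
carry_out(
  commands=[
    [0.0004, -0.004, 0.0002, 0, 0, 0],
    [0.0004, -0.004, 0.0002, 0, 0, 0],
    [0.0003, -0.004, 0.0001, 0, 0, 0],
    [0.0003, -0.004, 0.0001, 0, 0, 0],
    [0.0003, -0.004, 0.0001, 0, 0, 0],
    [0.0003, -0.004, 0.0001, 0, 0, 0],
    [0, 0, 0, 0, 0, 0],
  ],
)

```text
t: 21.32
ee_pos: [605.5, 141.1, 53.1]
orientation: [-2.598, 0.005, 1.759]
ft_force: [-3.6, 0.7, 6.2]
width: 0.7
```

Request:
carry_out(
  commands=[
    [-0.005, 0, -0.002, 0, 0, 0],
    [-0.004, 0.003, -0.0016, 0, 0, 0],
    [0, 0.008, 0, 0, 0, 0],
    [0, 0.004, 0, 0, 0, 0],
    [0, 0, 0, 0, 0, 0],
    [0, 0, 0, 0, 0, 0],
  ],
)

```text
t: 22.08
ee_pos: [605.0, 124.3, 62.6]
orientation: [-2.597, 0.006, 1.76]
ft_force: [0.5, -0.1, 0.2]
width: 0.0
```

Request:
carry_out(
  commands=[
    [0.003, 0, 0.0012, 0, 0, 0],
    [0.003, 0, 0.0012, 0, 0, 0],
    [0.0015, 0, 0.0006, 0, 0, 0],
    [0.001, 0, 0.0004, 0, 0, 0],
    [0, 0, 0, 0, 0, 0],
  ],
)

```text
t: 22.7
ee_pos: [605.4, 124.7, 53.4]
orientation: [-2.598, 0.005, 1.759]
ft_force: [-2.7, -0.8, 6.7]
width: 0.4
```

Request:
carry_out(
  commands=[
    [0.0003, -0.004, 0.0001, 0, 0, 0],
    [0.0003, -0.004, 0.0001, 0, 0, 0],
    [0.0002, -0.003, 0.0001, 0, 0, 0],
    [0, 0, 0, 0, 0, 0],
  ],
)

```text
t: 23.2
ee_pos: [605.6, 135.7, 53.8]
orientation: [-2.599, 0.006, 1.758]
ft_force: [-1.8, 0.2, 5.8]
width: 0.5
```

Request:
carry_out(
  commands=[
    [-0.008, 0, -0.003, 0, 0, 0],
    [-0.011, 0, -0.004, 0, 0, 0],
    [-0.014, -0.01, 0.01, 0, 0, 0],
    [-0.005, -0.016, 0.016, 0, 0, 0],
    [0.005, -0.016, 0.016, 0, 0, 0],
    [0.006, -0.015, 0.013, 0, 0, 0],
    [0.003, -0.006, 0.006, 0, 0, 0],
    [0, 0, 0, 0, 0, 0],
  ],
)

```text
t: 24.2
ee_pos: [546.6, 200.9, 61.2]
orientation: [-2.601, 0.007, 1.752]
ft_force: [-0.4, -0.3, 1.3]
width: 0.6
```

Request:
carry_out(
  commands=[
    [-0.001, -0.005, 0.011, 0, 0, 0],
    [-0.001, -0.004, 0.009, 0, 0, 0],
    [0, 0, 0, 0, 0, 0],
    [0, 0, 0, 0, 0, 0],
  ],
)

```text
t: 24.7
ee_pos: [530.2, 208.8, 59.8]
orientation: [-2.595, 0.002, 1.755]
ft_force: [0.2, 0.3, 0.4]
width: 0.3
```

```bash
cat > m.py <<'E'
from h import *
import sys
p,R=pose();print(p.round(1),R.as_matrix().round(3)[:,1],np.round(ctrl.get_obs()["ft_force"],1),ctrl.get_obs()["t"])
w=shot("wrist")
q=proj(w,[[554,219,60],[548,223,60],[554,209,60]]);print(q.round(1))
c=q.mean(0).astype(int)
cv2.imwrite(sys.argv[1],w["pixels"])
g=cv2.cvtColor(w["pixels"],cv2.COLOR_BGR2GRAY)
print("cols from",c[0]-26)
for r in range(c[1]-22,c[1]+18,1): print(r,' '.join('%3d'%v for v in g[r,c[0]-26:c[0]+18]))
E
python3 m.py pics/w9full.png
```

```text
[530.2 208.8  59.8] [-0.006 -1.    -0.006] [0.2 0.3 0.4] 24.7
[[309.5 232.2]
 [302.6 242.6]
 [326.9 232.1]]
cols from 286
213 221 222 219 222 220 222 222 213 177 124  92  85  86  93  93  91  94  86  88  89  89 100 142 192 216 221 220 220 221 221 221 222 221 218 206 173 146 154 184 194 196 198 201 196
214 223 221 221 219 221 222 222 213 175 122  92  82  88  87  95  92  90  92  87  88  90 101 142 191 218 221 220 222 222 221 222 222 221 217 207 177 149 169 202 215 215 215 215 211
215 220 221 220 223 220 221 221 213 175 121  86  90  88  91  88  95  95  93  90  91  91 100 146 189 218 222 222 219 221 222 222 221 221 220 207 176 150 161 196 204 206 206 207 207
216 222 222 222 221 222 223 224 214 179 124  90  89  89  90  89  93  94  88  88  86  88  99 145 190 215 220 222 223 221 220 220 218 221 220 207 179 143 138 163 170 175 173 174 173
217 223 221 222 221 219 222 222 214 176 121  88  89  91  90  90  94  95  97  94  89  90 100 144 191 214 223 221 220 223 222 220 222 221 220 209 180 140 126 140 151 147 152 151 152
218 213 214 218 219 217 219 215 198 166 115  90  88  90  89  90  91  91  92  9
[... 5521 characters left out ...]
 123  97  85  91  92  86  85  88  94  96  97  98 103  98  89  67  40  34  47  59  81  92  81  64  61  80  98 123 148 152 152 153 149 150 152 146 150 151 149 145
250 157 160 161 154 139 114  88  90  93  87  81  82  86  85  85  80  82  83  75  56  42  37  52  67  85  97  80  60  51  71 100 133 159 167 168 168 174 167 169 167 169 171 170 167
251 151 152 151 149 138 106  88  93  93  85  77  67  61  59  58  62  62  55  60  38  36  51  76  87  97  93  83  58  55  69  97 127 147 156 154 157 154 156 154 154 155 155 154 154
252 135 137 138 137 119 101  83  87  94  85  78  67  49  48  41  39  34  35  34  31  41  56  80  92  96  91  73  57  53  70  89 115 132 137 140 136 133 136 134 136 134 136 134 133
```

```bash
cat > g.py <<'E'
import cv2,numpy as np,sys
a=cv2.imread("pics/w8full.png",0);b=cv2.imread(sys.argv[1],0);U=8
def up(i,s=1):return cv2.resize(i,None,fx=U*s,fy=U*s,interpolation=cv2.INTER_CUBIC)
def match(r0,r1,c0,c1):
    best=None
    for s in np.arange(.9,1.101,.01):
        t=up(a[r0:r1,c0:c1],s); m=cv2.matchTemplate(up(b[190:280,250:370]),t,cv2.TM_CCOEFF_NORMED)
        _,v,_,l=cv2.minMaxLoc(m)
        if best is None or v>best[0]: best=(v,s,250+l[0]/U,190+l[1]/U)
    return best
k=match(228,245,279,310); base=match(188,209,290,318)
# template-left + scaled offset of blade (w8 col 292.0) / pointer (303.7)
for bl in(291.9,292.3): 
    B=k[2]+(bl-279+.5)*k[1]; P=base[2]+(303.65-290+.5)*base[1]
    print("clip",np.round(k,2),"ptr",np.round(base,2),"blade",round(B,2),"pointer",round(P,2),"short px",round(P-B,2))
E
python3 g.py pics/w9full.png
```

```text
clip [  0.98   0.98 287.25 238.5 ] ptr [  1.     0.95 288.25 200.  ] blade 300.38 pointer 301.69 short px 1.31
clip [  0.98   0.98 287.25 238.5 ] ptr [  1.     0.95 288.25 200.  ] blade 300.77 pointer 301.69 short px 0.92
```

Estimates range from 0 to 0.6 mm short. I'll move closer, with the tips on the camera's centre column, to remove the parallax.

Request:
carry_out(
  commands=[
    [0.004, -0.006, 0.008, 0, 0, 0],
    [0.008, -0.006, 0.006, 0, 0, 0],
    [0.005, 0, 0.002, 0, 0, 0],
    [0, 0, 0, 0, 0, 0],
    [0, 0, 0, 0, 0, 0],
  ],
)

```text
t: 25.38
ee_pos: [525.8, 218.8, 42.4]
orientation: [-2.577, -0.015, 1.777]
ft_force: [-0.9, 0.1, 0.6]
width: 0.6
```

```bash
python3 m.py pics/w10full.png | sed -n '1,5p;18,45p'; python3 g.py pics/w10full.png
```

```text
[525.8 218.8  42.4] [ 0.001 -1.    -0.015] [-0.9  0.1  0.6] 25.375
[[326.7 220.3]
 [319.1 231.6]
 [345.6 220.3]]
cols from 304
214  64  66  64  68  62  65  68  63  67  65  64  62  68  79  84  72  57  58  61  61  60  65  70  66  66  67  64  70  70  66  70  67  68  64  69  75 102 129 175 204 216 219 215 220
215  66  65  65  65  63  64  68  63  62  65  64  68  67  75  81  70  60  59  64  62  65  62  65  68  64  68  64  68  68  71  68  62  62  65  69  87 108 135 175 207 217 220 220 220
216  71  69  68  65  67  67  68  67  70  69  67  62  69  72  82  74  60  55  60  63  69  67  62  65  65  71  65  68  63  67  68  64  68  66  82  99 113 138 175 210 218 218 217 218
217 108  93  72  68  73  70  72  76  71  71  68  67  70  75  79  72  62  64  71  74  75  71  75  72  71  72  69  73  70  71  67  74  74  79  97 125 144 158 188 210 217 219 219 218
218 156 129  98  79  80  81  79  77  80  81  78  73  71  79  81  72  62  73  75  82  74  79  75  81  81  76  80  83  84  76  80  85  86  96 113 149 179 191 203 214 220 219 218 219
219 175 150 110  92  85  87  84  86  87  87  85  78  76  77  82  69  67  
[... 3588 characters left out ...]
92  88  91  83  71  47  38  56  78  95  95  76  58  74 119 145 150 147 153 148 147 149 150 148 150 148 148 148 150 147
240 174 155 120  88  91  95  92  79  72  72  78  75  74  77  68  71  75  70  58  45  53  69  85  95  94  78  61  91 139 172 175 177 177 171 168 169 171 169 170 172 169 169 169 170
241 154 136 108  86  90  94  90  81  69  62  56  48  49  43  50  48  53  49  41  52  68  85  91  99  95  74  59  95 144 172 176 177 180 173 167 168 168 165 162 165 165 166 168 165
clip [  0.94   1.05 302.   227.38] ptr [  0.86   0.94 305.12 190.  ] blade 316.07 pointer 318.43 short px 2.36
clip [  0.94   1.05 302.   227.38] ptr [  0.86   0.94 305.12 190.  ] blade 316.49 pointer 318.43 short px 1.94
```

Near the centre column the pointer is at col 317.9 and the clip's blade is at about 317.4–317.7, with scale 1.89 px/mm. The jaw is about 0.25 mm short, so one small final roll of about 1.5 mm at the rim.

Request:
carry_out(
  commands=[
    [-0.018, 0, -0.007, 0, 0, 0],
    [-0.018, 0.006, -0.007, 0, 0, 0],
    [0.002, 0.018, -0.014, 0, 0, 0],
    [0.006, 0.018, -0.016, 0, 0, 0],
    [0.008, 0.018, -0.015, 0, 0, 0],
    [0.008, 0.015, -0.012, 0, 0, 0],
    [0.004, 0.006, -0.006, 0, 0, 0],
    [0, 0, 0, 0, 0, 0],
  ],
)

```text
t: 26.42
ee_pos: [597.2, 135.3, 78.7]
orientation: [-2.579, -0.016, 1.774]
ft_force: [0.4, 0.3, 0.2]
width: 0.2
```

Request:
carry_out(
  commands=[
    [0.007, 0.002, -0.003, 0, 0, 0],
    [0.007, 0.001, 0.001, 0, 0, 0],
    [0.002, 0, 0.001, 0, 0, 0],
    [0, 0, 0, 0, 0, 0],
    [0, 0, 0, 0, 0, 0],
  ],
)

```text
t: 27.05
ee_pos: [602.6, 133.9, 62.6]
orientation: [-2.579, -0.019, 1.777]
ft_force: [-0.2, -0.5, 0.5]
width: 0.5
```

Request:
carry_out(
  commands=[
    [0.002, 0, 0.0008, 0, 0, 0],
    [0.001, 0, 0.0004, 0, 0, 0],
    [0, 0, 0, 0, 0, 0],
    [0, 0, 0, 0, 0, 0],
  ],
)

```text
t: 27.55
ee_pos: [602.7, 134.0, 59.5]
orientation: [-2.579, -0.019, 1.776]
ft_force: [-0.1, 0.5, 0.1]
width: 0.4
```

Request:
carry_out(
  commands=[
    [0.0025, 0, 0.001, 0, 0, 0],
    [0.0015, 0, 0.0006, 0, 0, 0],
    [0.001, 0, 0.0004, 0, 0, 0],
    [0, 0, 0, 0, 0, 0],
  ],
)

```text
t: 28.05
ee_pos: [603.1, 134.2, 54.5]
orientation: [-2.58, -0.019, 1.775]
ft_force: [-1.9, -0.4, 4.4]
width: 0.4
```

Request:
carry_out(
  commands=[
    [0.001, 0, 0.0004, 0, 0, 0],
    [0.0004, -0.001, 0.0002, 0, 0, 0],
    [0, -0.0004, 0, 0, 0, 0],
    [0, 0, 0, 0, 0, 0],
  ],
)

```text
t: 28.55
ee_pos: [603.2, 135.5, 53.8]
orientation: [-2.581, -0.019, 1.774]
ft_force: [-2.1, -1.0, 5.8]
width: 0.2
```

Request:
carry_out(
  commands=[
    [-0.008, 0, -0.003, 0, 0, 0],
    [-0.011, 0, -0.004, 0, 0, 0],
    [-0.014, -0.01, 0.01, 0, 0, 0],
    [-0.005, -0.018, 0.018, 0, 0, 0],
    [0.005, -0.018, 0.018, 0, 0, 0],
    [0.006, -0.018, 0.015, 0, 0, 0],
    [0.003, -0.008, 0.01, 0, 0, 0],
    [0, 0, 0, 0, 0, 0],
  ],
)

```text
t: 29.55
ee_pos: [534.6, 209.4, 59.6]
orientation: [-2.583, -0.019, 1.766]
ft_force: [-0.1, 0.2, 0.0]
width: 0.9
```

Request:
carry_out(
  commands=[
    [0.006, -0.005, 0.01, 0, 0, 0],
    [0.006, -0.003, 0.006, 0, 0, 0],
    [0.004, 0, 0.001, 0, 0, 0],
    [0, 0, 0, 0, 0, 0],
    [0, 0, 0, 0, 0, 0],
  ],
)

```text
t: 30.18
ee_pos: [528.7, 216.6, 42.3]
orientation: [-2.58, -0.023, 1.767]
ft_force: [0.2, 0.1, 0.2]
width: 0.6
```

```bash
python3 m.py pics/w11full.png | sed -n '1,12p;20,48p'
```

```text
[528.7 216.6  42.3] [ 0.004 -1.    -0.02 ] [0.2 0.1 0.2] 30.175
[[322.4 225.7]
 [314.7 236.9]
 [341.3 225.7]]
cols from 300
207 221 219 219 220 210 177 125  87  85  85  90  87  90  94  87  91  89  89  88  92 113 170 207 220 219 219 222 221 219 222 220 220 219 213 196 167 139 168 203 213 209 214 211 213
208 223 218 219 220 212 178 125  88  86  87  88  87  90  91  94  94  90  89  92  87 115 166 206 221 220 220 219 218 216 220 220 219 219 218 198 163 139 158 187 197 197 199 198 193
209 219 219 221 221 211 177 126  92  89  87  87  91  94  89  91  91  89  93  89  88 116 168 210 219 217 221 221 218 219 216 219 220 220 214 198 164 129 144 166 174 177 179 174 171
210 215 211 211 212 203 166 117  87  82  85  89  90  96  94  93  91  87  91  87  87 113 166 203 217 214 215 211 213 212 215 217 214 216 215 198 162 129 130 153 156 158 160 155 152
211 196 190 192 198 185 153 107  87  88  89  88  87  92  99  96  91  93  91  90  91 106 156 193 201 199 203 197 190 196 206 209 203 204 208 193 158 123 121 136 144 139 140 144 141
212 175 175 176 181 169 138 102  86  87  87  89  88  93  99  96  91  83  92 
[... 4263 characters left out ...]
  85  91  83  74  86  91 100 101 102  99  99 100  94  82  56  36  41  58  82  96  93  72  61  78 102 124 138 134 131 127 136 138 137 136 132 122 115 128 129 133
244 140 124  94  80  89  95  84  77  81  93  93  96  99  94  96  96  93  80  58  43  39  57  79  94  92  76  57  62  89 118 142 149 146 148 146 150 150 143 142 135 132 134 134 136
245 160 140 107  84  92  94  89  79  75  80  82  81  80  83  88  84  85  70  51  45  53  66  87  99  96  76  53  66 101 135 166 170 173 175 171 172 171 169 167 165 159 164 168 164
246 150 127 100  83  88  95  93  76  68  59  56  56  57  58  57  60  60  46  44  54  70  88  95 102  88  68  49  65 103 140 159 166 168 167 164 168 167 162 162 166 161 166 173 173
```

```bash
python3 -c "
from workcell import ctrl
o=ctrl.get_obs();print(o['t'],o['ft_force']);print(ctrl.close_job())"
```

```text
30.225 [-0.42855891  0.01391284  0.09434905]
the job is handed in; nothing more can be done
None
```

I rolled the thumbwheel with the closed fingertips until the pointer stood opposite the blade, took the fingers clear, and handed the job in at 30.2 s of the 58 s allowed. It took four strokes plus a 1.3 mm trim, pressing 4–7 N vertically.

- **Alignment:** in the last wrist image the pointer and blade line up within about 0.2 mm. Reading the edges at the two tips gave about 0 mm. Reading the clip body and the blade's top face gave 0–0.35 mm short. I judged it from pixel values only, because I had already used all 12 picture views. The index clip sits lower than the blade, so an earlier off-axis view looked aligned when the jaw was really about 6.5 mm short. I measured again close to the camera's centre line.
- **Contact:** the wrist force read about 0 N at hand-in, with the fingers well clear of the gauge. By the planned paths and force readings, nothing touched the jaw or the glassware. I did not take a separate final picture of the glassware.
- **Disagreement:** the reported tool tip lay about 32 mm beyond the real end of the closed fingers, as seen in both the side and wrist views. My first descents therefore stopped above the wheel without touching it, and I corrected for the offset before rolling.

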